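Load a kaleidoscope into the engraving jig and hold it down

ROBOT

A 6-joint arm with a two-finger parallel gripper is mounted at the origin on the work surface. World frame = base frame: x ahead of the robot, y to its left, z up, the work surface at z = 0. Lengths are in m, angles in degrees, forces in N, time in s.
With the tool pointing down it reaches from about 0.25 to 0.725 m from the base axis. Payload 9.7 kg.
Tool frame: the origin (TCP) lies between the finger pads; the fingertips stand 22 mm ahead of it and the grasp point (between the pads) lies 3 mm ahead of it; z points along the fingers, y is the line along which they close (so a half turn about z gives the same grasp; the last joint's range is limited). The gripper opens to 85 mm and grips with 20 to 120 N. Pads are 22 mm wide; open, the fingers measure 114 mm over their backs; the gripper's body (76 mm by 85 mm) begins 54 mm behind the grasp point. The pads swing forward as they close: fully open they stand 13 mm farther back than shut.
Start: joints at [73.396, 4.979, 10.078, 95.1, 0, 90], TCP at [0.157, 0.527, 0.253] pointing down, gripper open.
Joint ranges: [-179.16, 179.16], [-48.56, 103.87], [-65.8, 70.77], [-126.05, 130.52], [-82.76, 87.17], [-180, 180]. Speed limits (degrees/s): [127.2, 127.2, 147.25, 180, 180, 180].

INTERFACE

Orientations are given as [roll, pitch, yaw] about the fixed x, y, z axes, in that order (R = Rz(yaw) Ry(pitch) Rx(roll)).
In Python, from workcell import bot, viewer, finder gives the robot as it stands.
- The arm moves only by the tool move_arm, never from a script. Its arguments are lists of equal length, an entry for each row: "offset": the shift along the tool's x, y, z in cm, a list of three; "twist": the turn, a rotation vector about the tool's x, y, z in rad, a list of three; "grip": the opening, from 0 (shut) to 1 (fully open). In form: {"offset": [[x, y, z], ...], "twist": [[ax, ay, az], ...], "grip": [grip, ...]}. A call has 1 to 5 rows; each row shifts and turns the commanded pose from where the row before left it, along the tool's axes as they then stand; what a row does not reach is not made up. A row lasts 1/10 s, in which the tool goes at most 50 mm and 8.59 degrees, less where a joint would pass 70% of its speed; a pose out of reach is approached as far as the arm can. A call is refused whole if a number of a shift passes 5 or a number of a turn 0.15, either way. A call with a gripper value outside its range is refused whole. The fingers move at their own pace and stop on an object; "force" is the grip in N (left out, the last holds). Time passes only in rows, so rows that do not move let the fingers close. It gives the time, the measured TCP pose, the force, the opening and the grip force at its end, in the units of the state.
- bot.get_obs(): the state, without advancing time (a new reading comes with each control period).
- viewer.camera(name): name is "scene" or "top" or "wrist"; returns a dict with "color" (400x640x3 uint8, red, green, blue), "depth" (400x640 float32, m along the optical axis (not along the pixel's ray), 0 where there is no reading), "vfov" (degrees; the focal length in pixels is half the picture's height over the tangent of half this angle, whatever the lens; pixels are square), "cx", "cy" (the principal point, pixels), "position" and "attitude" of the camera in the world; the wrist camera has in their place "tool_from_camera" (4x4, takes a point from camera to tool coordinates, whose origin is the TCP and whose axes are the flange's). Camera axes: x right, y down, z forward; pixel columns grow to the right and rows downward; lengths in m; the calibration is good to about 2 mm. A picture is of the moment at which its call begins: read the wrist's pose just before it.
- bot.job_done(): hands the job in; it is judged then, once.
Trained networks look in a picture, given as the dict that the camera call returned (one of the last four; its "shot" number tells which), for a name from the list of things; names that differ only in an ending like _2 or _b are one class to them, and where a whole thing is asked for, a point or a joint stands for the part that bears it (a point fixed in the world has none). Each returns a list of dicts, best first, with "p" (0 to 1); they miss things now and then, are a little off and sometimes report something else, mostly with a low value. They report only what shows in the picture. A call takes as long as a camera call. They do not tell look-alikes from the thing itself.
- finder.boxes_of(picture, thing): "position" ([column, row] in pixels, amid what is visible of it).
- finder.pinpoint(picture, thing): "position" ([column, row] in pixels: a listed point, or the origin of a listed thing).
The state is a dict: "time": time; "q": joint angles; "qd": joint speeds; "joint_efforts": joint torques, N m; "ee_pos": TCP position; "tcp_rot": TCP orientation; "wrist_force": force on the tool from outside, world axes, zero at the start; "torque": the same for the moment, N m; "opening": finger opening in m; "grasp_force": force on a finger pad.
Only numpy, scipy, OpenCV 4.12 (cv2) and the standard library are available. Lean on these libraries where they do the work, as an engineer would, in place of code of your own. Each camera call takes 0.05 s, during which the arm holds its last target. There are 200 camera calls.

TASK

Lift the blue kaleidoscope off its wooden stand, lay it in the yellow V-groove of the engraving jig and slide its brass end into the brass cup at the end of the groove, fully home against the stop. Then press the barrel straight down with about 15 N so that it bears firmly on both sides of the V along its length, and finish like that: the program ends with the gripper still holding the kaleidoscope home and pressed into the V. Leave the other goods on the counter where they are.

Things in the scene. Friction and masses are not known exactly. Their poses are not given: they have to be found in the camera images.
- kaleidoscope: Rigid blue tube 36 mm in diameter, 200 mm long, 0.14 to 0.24 kg; brass band over 33 mm at one end, black eyepiece at the other. Origin at its middle on the axis; x along the axis to the brass end. Starts lying level in the stand, axis 50 mm above the counter, middle within 6 mm of the stand's, brass end roughly to the robot's left (+y, within 0.4 rad)
- brass_end (a point): centre of the brass end face of the kaleidoscope, on its axis, 100 mm from its origin (the last 3 mm of that end are stepped down to 33 mm in diameter)
- stand: Fixed wooden display stand, base 190 x 85 x 12 mm, two notched supports up to 50 mm tall and 12 mm thick, 72 mm either side of its middle; between them the barrel is free to grip from above. Origin under its centre, x along the barrel as it starts. Stand and jig may swap sides of the counter
- jig: Fixed jig, steel base 226 x 90 x 12 mm with two yellow V-blocks and a brass cup. Origin on the counter under the groove, x along the groove to the cup (roughly +y of the robot), y across. V-blocks at x -92 to -70 and 50 to 72 mm, 63 mm wide, 54 mm tall; between them only the base, room for fingers. Seated axis 55 mm up. Home, the barrel's middle is above this origin
- cup_stop (a point): Centre of the stop face inside the cup, on the seated barrel's axis: 100 mm along the jig's x, 55 mm up; axes as the jig's. The cup's mouth is 22 mm before it; bore 40 mm, concentric with the seated barrel, wall 5 mm. Home, the brass end face of the kaleidoscope is here
- vee_left: the two yellow flanks on the +y side of the groove (one on each V-block), fixed to the jig, sloping at 45 degrees, rigid, faced with slippery plastic (friction about 0.2); same origin and axes as the jig
- vee_right: the same on the -y side of the groove
- snow_globe: snow globe, 58 mm wide dark wooden foot and glass ball, 72 mm tall; origin under its centre; a bystander
- candle_jar: amber candle jar with wooden lid, 52 mm wide, 70 mm tall; origin under its centre; a bystander
- mug: blue mug, 80 mm wide, 90 mm tall, handle on one side; origin under its centre; a bystander
- gift_box: red gift box with pale ribbons, 90 x 70 x 40 mm; origin under its centre; a bystander
- angel: white ceramic figure, 52 mm wide foot, 98 mm tall; origin under its centre; a bystander
- trinket_bowl: terracotta bowl, 96 mm wide, 32 mm tall; origin under its centre; a bystander
- tea_tin: green tin with a paper label, 68 mm wide, 85 mm tall; origin under its centre; a bystander
There are look-alikes about, which are no part of the job. Of the things like the kaleidoscope, leave any that is pink; of the rest the smaller one is meant.

How it is judged (in metres and radians):
On the way, in this order (a step that is already met when the one before it is completed fails the run):
1. the kaleidoscope is off its stand (contact force between kaleidoscope and stand below 0.01 N and horizontal distance between kaleidoscope and stand above 0.12 m), for 0.1 s.
2. it lies in the groove with its brass end home in the cup (x of brass_end in the frame of cup_stop between -0.004 and 0.004 m and y of brass_end in the frame of cup_stop between -0.0025 and 0.0025 m and z of brass_end in the frame of cup_stop between -0.003 and 0.0025 m and angle between the x axis of kaleidoscope and the x axis of jig, either way round below 0.025 rad), for 0.2 s.
At the end, for the whole second after the job is handed in: Robot holding (over 2 N): brass end within 4 mm of the cup stop along the groove, 2.5 mm of the seated axis sideways and up (3 mm down), barrel within 0.025 rad of the groove and still (under 10 mm/s), pressing on the left and the right flanks with over 2.5 N each (all of step 2 and contact force between kaleidoscope and vee_left above 2.5 N and contact force between kaleidoscope and vee_right above 2.5 N and contact force between the fingers and kaleidoscope above 2 N and linear speed of kaleidoscope below 0.01 m/s); the arm keeps its last pose, push and grip.
It fails at once if one of the other goods is moved by more than 30 mm (distance of any of snow_globe, candle_jar, mug, gift_box, angel, trinket_bowl, tea_tin from where it was at the start of the episode above 0.03 m).
It also fails if it takes over 48 s, if anything falls off the work surface, if the arm or the gripper's body presses on something with over 40 N, if the wrist force passes 120 N, or if a joint passes its speed limit or range.

## Working session

There is one attempt and no reset: what is moved stays moved. The work goes in short steps, Python scripts to look and compute and a tool call to move; the robot and the scene stay as the last step left them, time stands still between calls to the robot, and variables do not carry over. Pictures are saved under pics/ and viewed, at most 10 in all, crops included, and the job is handed in when it is done.

Besides the shell and the picture viewer there is one more tool, called after ">>>" as name(argument=value, ...) on one line, values as JSON. move_arm: Moves the arm, as the interface text tells. Its arguments: {"type":"object","properties":{"offset":{"type":"array","items":{"type":"array","items":{"type":"number"}}},"twist":{"type":"array","items":{"type":"array","items":{"type":"number"}}},"grip":{"type":"array","items":{"type":"number"}},"force":{"type":"number"}},"required":["offset","twist","grip"]}

```bash
mkdir -p pics; ls; cat > h.py <<'E'
import numpy as np, cv2
from scipy.spatial.transform import Rotation as R
from workcell import bot, viewer, finder
def campose(c):
    if 'tool_from_camera' in c:
        o=c['obs']; T=np.eye(4); T[:3,:3]=R.from_euler('xyz',o['tcp_rot'],degrees=True).as_matrix(); T[:3,3]=o['ee_pos']
        return T@np.array(c['tool_from_camera'])
    T=np.eye(4); a=np.array(c['attitude'],float)
    T[:3,:3]=a if a.shape==(3,3) else R.from_euler('xyz',a,degrees=True).as_matrix(); T[:3,3]=c['position']; return T
def shot(n):
    o=bot.get_obs(); c=viewer.camera(n); c['obs']=o; return c
def f(c): return 200/np.tan(np.radians(c['vfov'])/2)
def pt(c,u,v,d=None,z=None):
    T=campose(c); ray=np.array([(u-c['cx'])/f(c),(v-c['cy'])/f(c),1.])
    if z is not None:
        w=T[:3,:3]@ray; return T[:3,3]+w*(z-T[2,3])/w[2]
    if d is None: d=c['depth'][int(round(v)),int(round(u))]
    return (T@np.r_[ray*d,1])[:3]
def cloud(c):
    T=campose(c); v,u=np.mgrid[:400,:640]; d=c['depth']
    P=np.stack([(u-c['cx'])/f(c)*d,(v-c['cy'])/f(c)*d,d],-1)@T[:3,:3].T+T[:3,3]
    P[d==0]=np.nan; return P
def save(n,img): cv2.imwrite('pics/'+n,cv2.cvtColor(img,cv2.COLOR_RGB2BGR))
E
python3 - <<'E'
from h import *
for n in('scene','top'):
    c=shot(n); print(n,c.get('position'),c.get('attitude'),c['vfov'],c['cx'],c['cy'])
    save(n+'.png',c['color'])
    for t in('kaleidoscope','stand','jig','brass_end','cup_stop'):
        for m in (finder.boxes_of,finder.pinpoint):
            try: print(t,m.__name__,[(np.round(r['position']).tolist(),round(r['p'],2),np.round(pt(c,*r['position']),3).tolist()) for r in m(c,t)])
            except Exception as e: print(t,e)
print(bot.get_obs())
E
```

```text
pics
scene [ 0.91914896 -0.44797063  0.88905064] [-142.22629728   -0.59254381   45.19844323] 57.449455660226484 322.58174284701397 198.7067202020425
kaleidoscope call [([241.0, 218.0], 0.93, [0.342, -0.188, 0.035]), ([376.0, 173.0], 0.76, [0.514, 0.192, 0.067]), ([324.0, 125.0], 0.68, [0.229, 0.254, 0.04])]
kaleidoscope call [([242.0, 213.0], 0.72, [0.327, -0.177, 0.03]), ([376.0, 172.0], 0.66, [0.514, 0.195, 0.066]), ([323.0, 124.0], 0.63, [0.227, 0.256, 0.041])]
stand call [([375.0, 186.0], 0.85, [0.522, 0.19, 0.014])]
stand call [([374.0, 182.0], 0.93, [0.509, 0.204, 0.008])]
jig call [([283.0, 263.0], 0.91, [0.523, -0.19, 0.008])]
jig call [([286.0, 263.0], 0.96, [0.529, -0.185, 0.01])]
brass_end call [([325.0, 125.0], 0.77, [0.231, 0.262, 0.037]), ([242.0, 218.0], 0.71, [0.341, -0.187, 0.032]), ([377.0, 176.0], 0.64, [0.523, 0.19, 0.062])]
brass_end call [([245.0, 186.0], 0.94, [0.253, -0.108, 0.032]), ([402.0, 167.0], 0.88, [0.553, 0.271, 0.062]), ([294.0, 138.0], 0.61, [0.199, 0.144, 0.032])]
cup_stop call [([287.0, 264.0], 0.64, [0.533, -0.186, 0.013]), ([449.0, 221.0], 0.64,
[... 1291 characters left out ...]
0.83, [0.51, -0.088, 0.076])]
{'time': 1.1, 'q': array([ 7.33957176e+01,  4.97879704e+00,  1.00760247e+01,  9.51003756e+01,
       -2.38026102e-03,  8.99998337e+01]), 'qd': array([-0.0571341 , -0.0249439 ,  0.00198111,  0.14442335, -0.06217867,
        0.01404557]), 'joint_efforts': array([-1.60535197e-03, -5.20118451e+01,  4.64854968e+01,  1.87781676e-03,
       -2.74009005e-05,  1.63272472e-05]), 'ee_pos': array([0.15717214, 0.52704134, 0.25326551]), 'tcp_rot': array([-1.79996852e+02,  2.38025188e-03,  1.63395884e+02]), 'wrist_force': array([-0.82593818, -0.20928945, -0.45324481]), 'torque': array([-0.01078906,  0.01929799,  0.02420695]), 'grasp_force': 0.0, 'opening': 0.08503656534545365}
```

View pics/top.png

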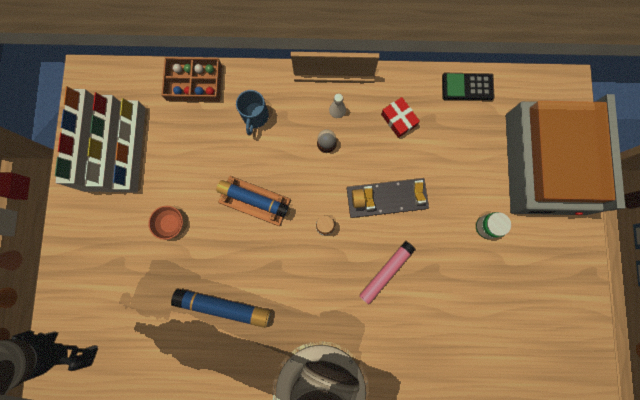

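View pics/scene.png

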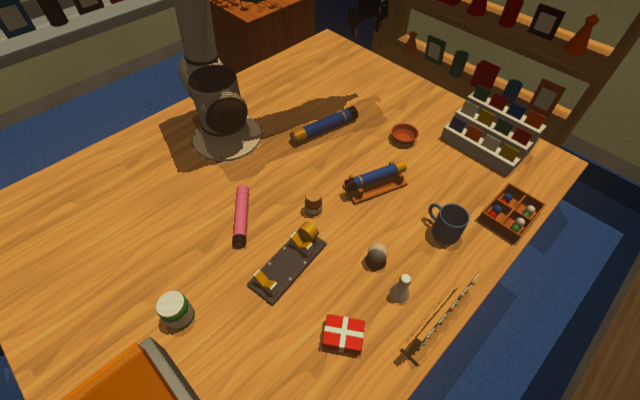

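Candidates (top view): blue tube on the stand at (251,200), a longer blue tube on the counter at (222,308), and a pink tube at (387,272). I choose the smaller blue one, on the stand. The jig is at (388,197) with its cup to the left (+y).

```bash
cat >> h.py <<'E'
def barrel(P,c0,r=.13,zmin=.052,zmax=.08):
    m=(np.hypot(P[...,0]-c0[0],P[...,1]-c0[1])<r)&(P[...,2]>zmin)&(P[...,2]<zmax); Q=P[m]
    (cx,cy),(a,b),ang=cv2.minAreaRect(Q[:,:2].astype(np.float32))
    return m,Q,(cx,cy),(a,b),ang
def plan(tgt,yaw,step=4.5,o=None):
    o=o or bot.get_obs(); p=np.array(o['ee_pos']); Rm=R.from_euler('xyz',o['tcp_rot'],degrees=True)
    G=R.from_euler('xyz',[180,0,yaw],degrees=True); w=(Rm.inv()*G).as_rotvec(); d=np.array(tgt)-p
    n=max(1,int(np.ceil(max(np.linalg.norm(d)*100/step,np.abs(w).max()/.148))))
    for i in range(n):
        print(np.round(Rm.inv().apply(d/n)*100,2).tolist(),np.round(w/n,4).tolist()); Rm=Rm*R.from_rotvec(w/n)
E
python3 - <<'E'
from h import *
c=shot('top'); P=cloud(c)
m,Q,ce,ab,ang=barrel(P,(.506,.197)); print(len(Q),ce,ab,ang,np.percentile(Q[:,2],[50,99]))
m,Q,ce,ab,ang=barrel(P,(.529,-.18),.14,.006,.03); print('jig base',len(Q),ce,ab,ang)
m,Q,ce,ab,ang=barrel(P,(.51,-.1),.14,.04,.09); print('jig vs',len(Q),ce,ab,ang,np.nanmax(Q[:,2]))
w=shot('wrist'); print(np.round(w['tool_from_camera'],3).tolist(),w['vfov'])
plan((.5,.197,.27),69)
save('crop.png',cv2.resize(c['color'][160:240,190:450],None,fx=3,fy=3))
E
```

```text
947 (0.505058765411377, 0.20281067490577698) (0.20128245651721954, 0.04921383783221245) 70.13105010986328 [0.06473971 0.07106481]
jig base 1856 (0.5291669964790344, -0.1790097951889038) (0.23089885711669922, 0.20098470151424408) 62.540382385253906
jig vs 589 (0.4873604476451874, -0.05753996968269348) (0.07027237117290497, 0.1825251579284668) 29.513471603393555 0.08333100701196683
[[-0.001, -0.964, -0.265, 0.066], [1.0, -0.0, -0.002, 0.0], [0.002, -0.265, 0.964, -0.121], [0.0, 0.0, 0.0, 1.0]] 70.79681656640817
[-3.52, -1.82, -0.14] [-0.0, -0.0, 0.1373]
[-3.74, -1.32, -0.14] [-0.0, -0.0, 0.1373]
[-3.89, -0.8, -0.14] [-0.0, -0.0, 0.1373]
[-3.96, -0.26, -0.14] [-0.0, -0.0, 0.1373]
[-3.96, 0.29, -0.14] [-0.0, -0.0, 0.1373]
[-3.88, 0.83, -0.14] [-0.0, -0.0, 0.1373]
[-3.73, 1.35, -0.14] [-0.0, -0.0, 0.1373]
[-3.51, 1.85, -0.14] [-0.0, -0.0, 0.1373]
[-3.22, 2.31, -0.14] [-0.0, -0.0, 0.1373]
[-2.88, 2.73, -0.14] [-0.0, -0.0, 0.1373]
[-2.48, 3.1, -0.14] [-0.0, -0.0, 0.1373]
[-2.03, 3.41, -0.14] [-0.0, -0.0, 0.1373]
```

View pics/crop.png

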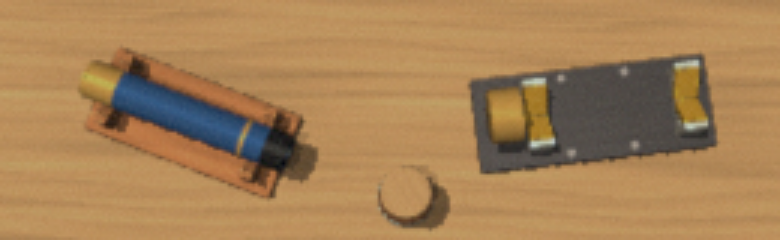

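The crop shows the chosen blue tube on the wooden stand, with brass at its upper-left (+y) end. The jig beside it has its cup at the +y end.

>>> move_arm(offset=[[-3.52,-1.82,-0.14],[-3.74,-1.32,-0.14],[-3.89,-0.8,-0.14],[-3.96,-0.26,-0.14],[-3.96,0.29,-0.14]], twist=[[0,0,0.137],[0,0,0.137],[0,0,0.137],[0,0,0.137],[0,0,0.137]], grip=[1,1,1,1,1])

```text
time: 1.7
ee_pos: [0.301, 0.3883, 0.2604]
tcp_rot: [180.0, -0.0, 123.8]
wrist_force: [1.2, 0.3, -0.7]
opening: 0.0855
grasp_force: 0.0
```

>>> move_arm(offset=[[-3.88,0.83,-0.14],[-3.73,1.35,-0.14],[-3.51,1.85,-0.14],[-3.22,2.31,-0.14],[-2.88,2.73,-0.14]], twist=[[0,0,0.137],[0,0,0.137],[0,0,0.137],[0,0,0.137],[0,0,0.137]], grip=[1,1,1,1,1])

```text
time: 2.2
ee_pos: [0.4443, 0.2509, 0.2675]
tcp_rot: [180.0, -0.0, 84.6]
wrist_force: [1.0, 0.5, -0.0]
opening: 0.0853
grasp_force: 0.0
```

>>> move_arm(offset=[[-2.48,3.1,-0.14],[-2.03,3.41,-0.14],[0,0,0]], twist=[[0,0,0.137],[0,0,0.137],[0,0,0]], grip=[1,1,1])

```text
time: 2.5
ee_pos: [0.5032, 0.1945, 0.2695]
tcp_rot: [180.0, 0.0, 68.7]
wrist_force: [-0.9, 0.2, 0.1]
opening: 0.0852
grasp_force: 0.0
```

```bash
cat >> h.py <<'E'
def axisfit(Q,rad=.018):
    # fit horizontal-ish cylinder axis to points: params x0,y0,z0,yaw,pitch
    from scipy.optimize import least_squares
    ce=np.median(Q,0); u=np.linalg.svd(Q-Q.mean(0),full_matrices=False)[2][0]; u*=np.sign(u[1])
    def res(p):
        a=np.array([np.cos(p[3])*np.cos(p[4]),np.sin(p[3])*np.cos(p[4]),np.sin(p[4])])
        D=Q-np.array([ce[0]+p[0]*-np.sin(p[3]),ce[1]+p[0]*np.cos(p[3]),p[2]])
        return np.linalg.norm(np.cross(D,a),axis=1)-rad
    s=least_squares(res,[0,0,ce[2]-.01,np.arctan2(u[1],u[0]),0],loss='soft_l1',f_scale=.001)
    p=s.x; a=np.array([np.cos(p[3])*np.cos(p[4]),np.sin(p[3])*np.cos(p[4]),np.sin(p[4])])
    o=np.array([ce[0]-p[0]*np.sin(p[3]),ce[1]+p[0]*np.cos(p[3]),p[2]])
    t=(Q-o)@a; 
    return o,a,np.percentile(t,[.5,99.5]),np.degrees(p[3]),np.degrees(p[4]),np.median(np.abs(s.fun))
E
python3 - <<'E'
from h import *
w=shot('wrist'); P=cloud(w); o=w['obs']; print(o['time'],o['ee_pos'],o['tcp_rot'],o['q'])
save('w1.png',w['color'])
h=cv2.cvtColor(w['color'],cv2.COLOR_RGB2HSV)
m=(np.hypot(P[...,0]-.505,P[...,1]-.2)<.13)&(P[...,2]>.053)&(P[...,2]<.08); Q=P[m]
o_,a,t,y,pi,e=axisfit(Q); print(len(Q),o_,a,t,y,pi,e,'mid',o_+a*t.mean(),np.median(Q[:,2]),np.percentile(Q[:,2],98))
for n in('brass_end','kaleidoscope','stand'):
    print(n,[(np.round(r['position']).tolist(),round(r['p'],2),np.round(pt(w,*r['position'],z=.05),3).tolist()) for r in finder.pinpoint(w,n)])
E
```

```text
2.5 [0.50315946 0.19452273 0.26952395] [1.79979212e+02 4.54268515e-02 6.87144185e+01] [ 2.11598119e+01  3.92662708e+00  1.07755264e+01  9.68642174e+01
 -4.75509394e-02  1.32445391e+02]
4957 [0.51568822 0.20924135 0.04999896] [ 0.34024747  0.94033465 -0.00154892] [-0.10947488  0.08828135] 70.10802305210862 -0.08874666121183283 0.00037836436493308284 mid [0.51208269 0.19927684 0.05001537] 0.06576663134947763 0.06893386562045242
brass_end [([321.0, 80.0], 0.94, [0.547, 0.291, 0.05]), ([126.0, 271.0], 0.57, [0.213, 0.16, 0.05])]
kaleidoscope [([321.0, 168.0], 0.6, [0.511, 0.197, 0.05]), ([98.0, 192.0], 0.55, [0.239, 0.27, 0.05])]
stand []
```

View pics/w1.png

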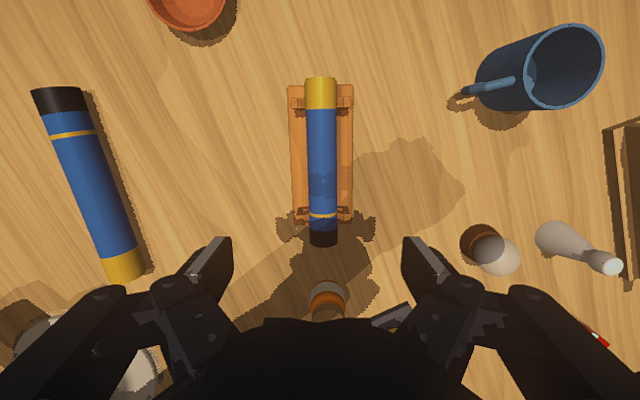

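The wrist view shows the tube on its stand: brass end at (321,80), eyepiece at (323,240). The barrel's middle is at (0.512, 0.199) with yaw 70.1°. I'll grasp it about 10 mm behind the middle.

```bash
python3 -c "
from h import *
plan((.508,.189,.1),70.1)"
```

```text
[-0.14, 0.26, 4.25] [-0.0001, -0.0, -0.0036]
[-0.14, 0.26, 4.25] [-0.0001, -0.0, -0.0036]
[-0.14, 0.26, 4.25] [-0.0001, -0.0, -0.0036]
[-0.14, 0.26, 4.25] [-0.0001, -0.0, -0.0036]
```

>>> move_arm(offset=[[-0.14,0.26,4.25],[-0.14,0.26,4.25],[-0.14,0.26,4.25],[-0.14,0.26,4.25],[0,0,0]], twist=[[0,0,-0.004],[0,0,-0.004],[0,0,-0.004],[0,0,-0.004],[0,0,0]], grip=[1,1,1,1,1], force=80)

```text
time: 3.2
ee_pos: [0.5049, 0.1882, 0.0947]
tcp_rot: [-179.6, 0.3, 70.3]
wrist_force: [-0.7, -0.6, -0.3]
opening: 0.0849
grasp_force: 0.0
```

```bash
python3 -c "
from h import *
o=bot.get_obs(); print(o['time'],o['ee_pos'],o['tcp_rot'])
w=shot('wrist'); P=cloud(w);print(w['obs']['ee_pos'],w['obs']['tcp_rot'])
m=(np.hypot(P[...,0]-.51,P[...,1]-.2)<.13)&(P[...,2]>.053)&(P[...,2]<.08)
hh=cv2.cvtColor(w['color'],cv2.COLOR_RGB2HSV)
m2=m&(hh[...,1]>110)&(hh[...,0]>95)&(hh[...,0]<125)
for k in(m,m2):
  try: print(k.sum(),axisfit(P[k]))
  except Exception as e: print(e)
plan((.508,.189,.052),70.1)"
```

```text
3.2 [0.50487247 0.18823988 0.0946539 ] [-179.60589106    0.32991805   70.25202494]
[0.50487247 0.18823988 0.0946539 ] [-179.60589106    0.32991805   70.25202494]
18401 (array([0.52348162, 0.23010204, 0.04997895]), array([ 3.40422290e-01,  9.40272598e-01, -3.25272468e-04]), array([-0.10244503,  0.06636793]), np.float64(70.0973945813844), np.float64(-0.018636739930054037), np.float64(0.00032630855867166533))
11916 (array([0.51730728, 0.2130486 , 0.04993038]), array([ 0.34060531,  0.94020526, -0.00144923]), array([-0.08472908,  0.05114152]), np.float64(70.08622111418133), np.float64(-0.08303458315504986), np.float64(0.00031174713890005055))
[0.04, 0.08, 2.33] [-0.0017, 0.0014, 0.0011]
[0.04, 0.07, 2.33] [-0.0017, 0.0014, 0.0011]
```

>>> move_arm(offset=[[0.05,0.1,2.3],[0.05,0.05,2.2],[0,0,0]], twist=[[0,0,0],[0,0,0],[0,0,0]], grip=[1,1,1])

```text
time: 3.55
ee_pos: [0.5099, 0.1896, 0.0556]
tcp_rot: [-180.0, 0.0, 70.2]
wrist_force: [0.2, 0.1, 0.7]
opening: 0.0857
grasp_force: 0.0
```

>>> move_arm(offset=[[0,0,0],[0,0,0],[0,0,0],[0,0,0],[0,0,0]], twist=[[0,0,0],[0,0,0],[0,0,0],[0,0,0],[0,0,0]], grip=[0,0,0,0,0])

```text
time: 4.05
ee_pos: [0.5086, 0.1902, 0.0573]
tcp_rot: [-179.8, -0.1, 70.2]
wrist_force: [-16.5, 4.5, 17.6]
opening: 0.0341
grasp_force: 78.8
```

>>> move_arm(offset=[[0,0,0],[0,0,0]], twist=[[0,0,0],[0,0,0]], grip=[0,0])

```text
time: 4.25
ee_pos: [0.5086, 0.1902, 0.0573]
tcp_rot: [-179.8, -0.1, 70.2]
wrist_force: [-16.9, 4.8, 18.1]
opening: 0.0334
grasp_force: 78.8
```

>>> move_arm(offset=[[0,0,-1],[0,0,-3],[0,0,-4],[0,0,-4],[0,0,-3]], twist=[[0,0,0],[0,0,0],[0,0,0],[0,0,0],[0,0,0]], grip=[0,0,0,0,0])

```text
time: 4.75
ee_pos: [0.5106, 0.1889, 0.2084]
tcp_rot: [179.9, -0.1, 70.1]
wrist_force: [1.0, -0.1, -1.6]
opening: 0.0336
grasp_force: 79.8
```

```bash
python3 -c "
from h import *
c=shot('top'); P=cloud(c)
m=(np.hypot(P[...,0]-.52,P[...,1]+.18)<.16)&(P[...,2]>.008)&(P[...,2]<.02)&(P[...,0]>.45)
n,l,s,ce=cv2.connectedComponentsWithStats(m.astype(np.uint8)); k=1+np.argmax(s[1:,4]); Q=P[l==k]
print(s[k],cv2.minAreaRect(Q[:,:2].astype(np.float32)))
o=bot.get_obs(); print(o['time'],o['ee_pos'],o['tcp_rot'],o['wrist_force'],o['opening'])
plan((.40,-.18,.22),97)"
```

```text
[ 347  178   82   40 1661] ((0.5291046500205994, -0.17803362011909485), (0.09032110124826431, 0.22588706016540527), 7.736790657043457)
4.8 [0.51163053 0.18932315 0.21309549] [179.6234612   -0.3038012   70.10827251] [-1.87155658  0.07268539  2.00452067] 0.03368909643113549
[-4.28, 0.23, -0.1] [0.0009, -0.0004, -0.0522]
[-4.29, 0.01, -0.1] [0.0009, -0.0004, -0.0522]
[-4.28, -0.22, -0.09] [0.0009, -0.0004, -0.0522]
[-4.26, -0.44, -0.09] [0.0009, -0.0004, -0.0522]
[-4.24, -0.66, -0.09] [0.0009, -0.0004, -0.0522]
[-4.2, -0.88, -0.09] [0.0009, -0.0004, -0.0522]
[-4.14, -1.1, -0.09] [0.0009, -0.0004, -0.0522]
[-4.08, -1.31, -0.08] [0.0009, -0.0004, -0.0522]
[-4.01, -1.52, -0.08] [0.0009, -0.0004, -0.0522]
```

>>> move_arm(offset=[[-4.28,0.23,-0.1],[-4.29,0.01,-0.1],[-4.28,-0.22,-0.1],[-4.26,-0.44,-0.1],[-4.24,-0.66,-0.1]], twist=[[0,0,-0.053],[0,0,-0.053],[0,0,-0.053],[0,0,-0.053],[0,0,-0.053]], grip=[0,0,0,0,0])

```text
time: 5.3
ee_pos: [0.4479, -0.0179, 0.2105]
tcp_rot: [179.9, 0.0, 85.4]
wrist_force: [0.8, -0.7, -1.8]
opening: 0.0335
grasp_force: 80.0
```

>>> move_arm(offset=[[-4.2,-0.88,-0.1],[-4.14,-1.1,-0.1],[-4.08,-1.31,-0.1],[-4.0,-1.52,-0.1],[0,0,0]], twist=[[0,0,-0.053],[0,0,-0.053],[0,0,-0.053],[0,0,-0.053],[0,0,0]], grip=[0,0,0,0,0])

```text
time: 5.8
ee_pos: [0.3986, -0.1846, 0.2146]
tcp_rot: [180.0, 0.1, 97.2]
wrist_force: [-0.3, 0.3, -0.7]
opening: 0.0336
grasp_force: 80.0
```

>>> move_arm(offset=[[0,0,0],[0,0,0]], twist=[[0,0,0],[0,0,0]], grip=[0,0])

```text
time: 6.0
ee_pos: [0.4002, -0.1802, 0.2142]
tcp_rot: [180.0, -0.0, 97.4]
wrist_force: [-0.3, -0.5, -2.2]
opening: 0.0338
grasp_force: 80.0
```

```bash
cat > m.py <<'E'
from h import *
import sys
def tube(w,P,o):
    Rm=R.from_euler('xyz',o['tcp_rot'],degrees=True); L=(P-o['ee_pos'])@Rm.as_matrix()
    m=(abs(L[...,1])<.019)&(L[...,2]>-.03)&(L[...,2]<.03)&(abs(L[...,0])<.13)&(abs(L[...,0])>.016)
    h=cv2.cvtColor(w['color'],cv2.COLOR_RGB2HSV); m&=h[...,1]>90
    Q=L[m]; s=axisfit(Q[:,[1,0,2]])  # swap so the axis is the 2nd
    o_,a,t=s[0][[1,0,2]],s[1][[1,0,2]],s[2]
    print('tube n',m.sum(),'tool: brass end',o_+a*t[1],'axis',a,'t',t,'err',s[5])
    return m
if __name__=='__main__':
    w=shot('wrist'); P=cloud(w); o=w['obs']; print(o['time'],o['ee_pos'],o['tcp_rot'],o['wrist_force'],o['q'])
    np.savez('w.npz',P=P,c=w['color']); save(sys.argv[1],w['color'])
    tube(w,P,o)
    for n in('cup_stop','jig'): print(n,[(np.round(r['position']).tolist(),round(r['p'],2),np.round(pt(w,*r['position'],z=.055 if n=='cup_stop' else 0),3).tolist()) for r in finder.pinpoint(w,n)])
    m=(np.hypot(P[...,0]-.529,P[...,1]+.18)<.16)&(P[...,2]>.008)&(P[...,2]<.02)
    n,l,s,ce=cv2.connectedComponentsWithStats(m.astype(np.uint8)); k=1+np.argmax(s[1:,4]); Q=P[l==k]
    print(s[k],cv2.minAreaRect(Q[:,:2].astype(np.float32)),np.median(Q[:,2]))
E
python3 m.py w2.png
```

```text
6.0 [ 0.40016202 -0.18019673  0.21421   ] [ 1.79991313e+02 -5.64407220e-03  9.74398533e+01] [-0.27668493 -0.48012117 -2.2464557 ] [-2.42481004e+01 -1.08279368e+01 -9.41411395e+00  9.14093954e+01
  9.36602191e-03  5.83120470e+01]
tube n 20544 tool: brass end [ 0.10578559  0.00068936 -0.024911  ] axis [ 9.99993767e-01 -3.53063096e-03  3.26288030e-05] t [-0.09130565  0.04024859] err 0.0029091334596987022
cup_stop [([449.0, 98.0], 0.81, [0.514, -0.083, 0.055])]
jig [([422.0, 188.0], 0.95, [0.531, -0.183, 0.0]), ([600.0, 49.0], 0.18, [0.687, -0.006, 0.0])]
[ 382   87   93  175 9502] ((0.5277295708656311, -0.17050355672836304), (0.09015067666769028, 0.20660163462162018), 7.768222332000732) 0.011863918386382927
```

View pics/w2.png

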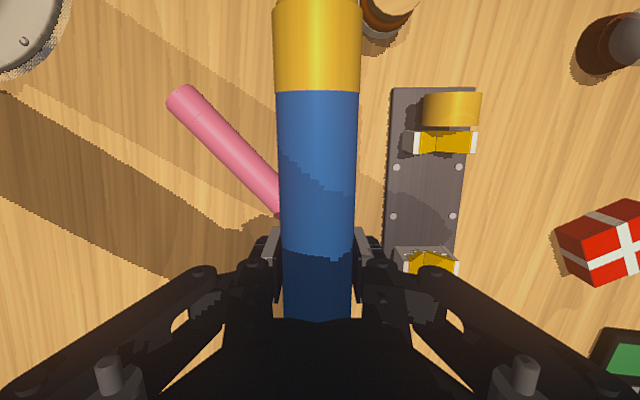

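```bash
python3 - <<'E'
from h import *
d=np.load('w.npz'); P=d['P']; h=cv2.cvtColor(d['c'],cv2.COLOR_RGB2HSV)
tp=np.array([.40016,-.1802,.21421]); Rm=R.from_euler('xyz',[180,0,97.44],degrees=True).as_matrix()
L=(P-tp)@Rm
hu,sa=h[...,0],h[...,1]
col=(sa>100)&(((hu>95)&(hu<125))|((hu>15)&(hu<32)))
m=col&(abs(L[...,1])<.025)&(abs(L[...,2])<.03)&(L[...,0]>.02)&(L[...,0]<.15)
Q=L[m]; s=axisfit(Q[:,[1,0,2]]); o,a=s[0][[1,0,2]],s[1][[1,0,2]]
print('tube',len(Q),'at x=0:',o-a*o[0]/a[0],'axis',a,'xrange',np.percentile(Q[:,0],[.5,99.5]),s[5])
b=m&(hu>95); yl=m&(hu<32); print('blue x',np.percentile(L[b][:,0],[.5,99.5]),'yellow x',np.percentile(L[yl][:,0],[.5,99.5]))
# jig
yaw=np.radians(97.76); J=np.array([[np.cos(yaw),np.sin(yaw),0],[-np.sin(yaw),np.cos(yaw),0],[0,0,1]])
K=(P-[.529,-.178,0])@J.T
inn=(abs(K[...,0])<.14)&(abs(K[...,1])<.06)
base=inn&(K[...,2]>.008)&(K[...,2]<.016)
print('base x',np.percentile(K[base][:,0],[.2,99.8]),'y',np.percentile(K[base][:,1],[.2,99.8]))
yel=inn&(hu>15)&(hu<32)&(sa>120)&(K[...,2]>.03)
cup=yel&(K[...,0]>.073); C=K[cup]; print('cup',len(C),np.percentile(C[:,0],[1,99]),np.percentile(C[:,2],99))
s=axisfit(C[C[:,2]>.05][:,[1,0,2]],.025); o,a=s[0][[1,0,2]],s[1][[1,0,2]]; print('cup at x=.1',o+a*(.1-o[0])/a[0],a,s[5])
for lo,hi in((-.1,-.06),(.04,.073)):
    V=K[yel&(K[...,0]>lo)&(K[...,0]<hi)]; print('V',len(V),np.percentile(V[:,0],[1,99]),np.percentile(V[:,1],[1,99]))
    from scipy.optimize import least_squares
    if len(V)<30: continue
    r=least_squares(lambda p:V[:,2]-p[1]-abs(V[:,1]-p[0]),[0,.03],loss='soft_l1',f_scale=.001); print('apex y,z',r.x,np.median(abs(r.fun)))
E
```

```text
tube 18546 at x=0: [ 0.          0.00189454 -0.02528046] axis [ 0.9999103  -0.01258939  0.00457142] xrange [0.02052279 0.10584164] 0.0028485446037956608
blue x [0.0203004  0.07559676] yellow x [0.07628719 0.10739086]
base x [-0.09154877  0.11066795] y [-0.04420338  0.04514548]
cup 1868 [0.0735698  0.10073203] 0.08078442520985157
cup at x=.1 [ 0.1        -0.00020771  0.05454106] [-0.99996688  0.00213291  0.00785473] 0.0004112318129473637
V 638 [-0.0937554  -0.07529623] [-0.02556175  0.02505735]
apex y,z [-7.54765649e-05  2.89913342e-02] 0.0008129166513284099
V 1157 [0.04456246 0.07286211] [-0.02495896  0.02484011]
apex y,z [-0.00014285  0.02935343] 0.0006253039799682912
```

```bash
cat > t.py <<'E'
from h import *
def tubefit(P,c,tp,rot):
    h=cv2.cvtColor(c,cv2.COLOR_RGB2HSV); L=(P-tp)@R.from_euler('xyz',rot,degrees=True).as_matrix()
    hu,sa=h[...,0],h[...,1]; col=(sa>100)&(((hu>95)&(hu<125))|((hu>15)&(hu<32)))
    m=col&(abs(L[...,1])<.025)&(abs(L[...,2])<.03)&(L[...,0]>.02)&(L[...,0]<.15)
    Q=L[m]*[1,1,-1]; s=axisfit(Q[:,[1,0,2]]); o,a=s[0][[1,0,2]]*[1,1,-1],s[1][[1,0,2]]*[1,1,-1]
    print('tube',len(Q),'at x=0:',o-a*o[0]/a[0],'axis',a,'xrange',np.percentile(Q[:,0],[.5,99.5]),s[5],'blue max x',np.percentile(L[m&(hu>95)][:,0],99.5))
E
python3 - <<'E'
from t import *
d=np.load('w.npz'); tubefit(d['P'],d['c'],np.array([.40016,-.1802,.21421]),[180,0,97.44])
E
```

```text
tube 18546 at x=0: [0.         0.00075588 0.00782478] axis [ 9.99997115e-01  9.40031066e-04 -2.21042715e-03] xrange [0.02052279 0.10584164] 0.0003307962660685851 blue max x 0.07559676323549332
```

```bash
python3 -c "
from h import *
o=bot.get_obs(); print(o['time'],o['ee_pos'],o['tcp_rot'])
plan((.5337,-.2167,.125),97.8)"
```

```text
6.15 [ 0.40038243 -0.17975135  0.21413373] [ 1.79996479e+02 -2.49587691e-03  9.75438259e+01]
[-1.35, 3.18, 2.23] [0.0, -0.0, -0.0011]
[-1.36, 3.18, 2.23] [0.0, -0.0, -0.0011]
[-1.36, 3.18, 2.23] [0.0, -0.0, -0.0011]
[-1.36, 3.18, 2.23] [0.0, -0.0, -0.0011]
```

>>> move_arm(offset=[[-1.36,3.18,2.23],[-1.36,3.18,2.23],[-1.36,3.18,2.23],[-1.36,3.18,2.23],[0,0,0]], twist=[[0,0,-0.001],[0,0,-0.001],[0,0,-0.001],[0,0,-0.001],[0,0,0]], grip=[0,0,0,0,0])

```text
time: 6.65
ee_pos: [0.5349, -0.2169, 0.1195]
tcp_rot: [-179.7, -0.2, 97.8]
wrist_force: [-1.1, 0.7, -2.9]
opening: 0.0339
grasp_force: 80.3
```

>>> move_arm(offset=[[0,0,0],[0,0,0]], twist=[[0,0,0],[0,0,0]], grip=[0,0])

```text
time: 6.85
ee_pos: [0.5332, -0.2173, 0.1257]
tcp_rot: [180.0, 0.0, 97.7]
wrist_force: [0.3, 0.4, -1.2]
opening: 0.0339
grasp_force: 80.3
```

```bash
python3 - <<'E'
from t import *
w=shot('wrist'); P=cloud(w); o=w['obs']; print(o['time'],o['ee_pos'],o['tcp_rot'],o['wrist_force'])
tubefit(P,w['color'],o['ee_pos'],o['tcp_rot']); save('w3.png',w['color'])
plan((.5337,-.2167,.069),97.8)
hu,sa=cv2.split(cv2.cvtColor(w['color'],cv2.COLOR_RGB2HSV))[:2]
yaw=np.radians(97.76); J=np.array([[np.cos(yaw),np.sin(yaw),0],[-np.sin(yaw),np.cos(yaw),0],[0,0,1]])
K=(P-[.529,-.178,0])@J.T
inn=(abs(K[...,0])<.14)&(abs(K[...,1])<.06)
base=inn&(K[...,2]>.008)&(K[...,2]<.016)
print('base x',np.percentile(K[base][:,0],[.2,99.8]),'y',np.percentile(K[base][:,1],[.2,99.8]))
yel=inn&(hu>15)&(hu<32)&(sa>120)&(K[...,2]>.045)&(K[...,2]<.09)
C=K[yel&(K[...,0]>.074)]; print('cup',len(C),np.percentile(C[:,0],[1,99]))
s=axisfit(C[C[:,2]>.05][:,[1,0,2]],.025); o,a=s[0][[1,0,2]],s[1][[1,0,2]]; print('cup at x=.1',o+a*(.1-o[0])/a[0],a,s[5])
E
```

```text
6.85 [ 0.53321897 -0.21731774  0.12569399] [1.79971769e+02 1.79628744e-02 9.77271162e+01] [ 0.33015676  0.39354415 -1.22245117]
tube 18503 at x=0: [0.         0.00072316 0.00786601] axis [ 0.99999699  0.00129002 -0.00208541] xrange [0.0206572  0.10583118] 0.00033016517224992645 blue max x 0.07556289881743818
[0.04, 0.03, 2.86] [0.0006, 0.0004, -0.0008]
[0.04, 0.03, 2.86] [0.0006, 0.0004, -0.0008]
base x [-0.07389021  0.10808953] y [-0.0452478   0.04467471]
cup 15 [0.08729896 0.09074276]
cup at x=.1 [ 0.1        -0.00118711  0.05217659] [-0.97128418  0.06962285  0.2275076 ] 0.00010119387135735028
```

View pics/w3.png

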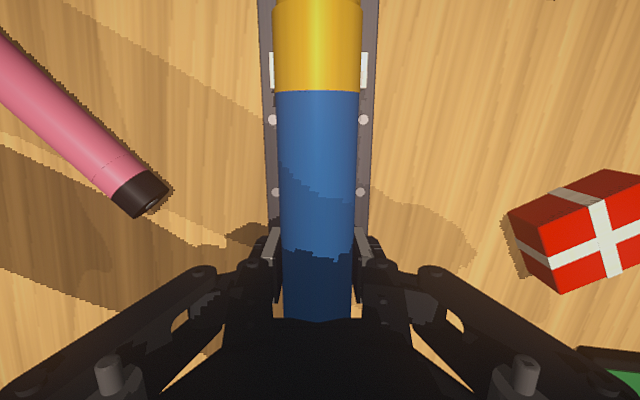

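The tube is centred over the jig, with the V-block shoulders visible evenly on both sides at (272,70) and (363,70). Next I lower it.

>>> move_arm(offset=[[0.04,0.03,2.0],[0.04,0.03,2.0],[0,0,1.5],[0,0,0],[0,0,0]], twist=[[0,-0.002,0],[0,0,0],[0,0,0],[0,0,0],[0,0,0]], grip=[0,0,0,0,0])

```text
time: 7.4
ee_pos: [0.5338, -0.2172, 0.0708]
tcp_rot: [180.0, 0.1, 97.7]
wrist_force: [0.7, 0.2, -1.3]
opening: 0.0338
grasp_force: 80.3
```

>>> move_arm(offset=[[0,0,0.3],[0,0,0.2],[0,0,0],[0,0,0]], twist=[[0,0,0],[0,0,0],[0,0,0],[0,0,0]], grip=[0,0,0,0])

```text
time: 7.8
ee_pos: [0.5338, -0.2172, 0.065]
tcp_rot: [180.0, 0.1, 97.7]
wrist_force: [0.2, 0.1, -1.6]
opening: 0.0342
grasp_force: 80.3
```

>>> move_arm(offset=[[0,0,0.13],[0.8,0,0],[0.8,0,0],[0.8,0,0],[0,0,0]], twist=[[0,0,0],[0,0,0],[0,0,0],[0,0,0],[0,0,0]], grip=[0,0,0,0,0])

```text
time: 8.3
ee_pos: [0.5306, -0.1928, 0.0639]
tcp_rot: [180.0, 0.2, 97.7]
wrist_force: [0.4, -2.8, -2.5]
opening: 0.0336
grasp_force: 80.4
```

>>> move_arm(offset=[[0,0,0],[0.2,0,0],[0,0,0],[0,0,0]], twist=[[0,0,0],[0,0,0],[0,0,0],[0,0,0]], grip=[0,0,0,0])

```text
time: 8.7
ee_pos: [0.5305, -0.1927, 0.0638]
tcp_rot: [180.0, 0.3, 97.6]
wrist_force: [0.9, -8.9, -2.1]
opening: 0.034
grasp_force: 80.3
```

```bash
python3 - <<'E'
from t import *
w=shot('wrist'); P=cloud(w); o=w['obs']; print(o['time'],o['ee_pos'],o['tcp_rot'],o['wrist_force'])
tubefit(P,w['color'],o['ee_pos'],o['tcp_rot']); save('w4.png',cv2.resize(w['color'][0:200,220:420],None,fx=3,fy=3))
L=(P-o['ee_pos'])@R.from_euler('xyz',o['tcp_rot'],degrees=True).as_matrix()
for v in range(0,120,4):
    print(v,np.round(L[v,318],4).tolist(),w['color'][v,318].tolist())
E
```

```text
8.7 [ 0.53051249 -0.19270002  0.0638215 ] [179.98645412   0.28762582  97.62741974] [ 0.9023899  -8.94897495 -2.09759803]
tube 22381 at x=0: [0.         0.00069704 0.01262533] axis [ 9.94323753e-01 -5.34652236e-04 -1.06395431e-01] xrange [0.0206781  0.10547247] 0.0017387189962659935 blue max x 0.0755497865210981
0 [0.1029, 0.0014, -0.0162] [212, 196, 64]
4 [0.1015, 0.0014, -0.0171] [212, 198, 66]
8 [0.1001, 0.0014, -0.0177] [212, 200, 69]
12 [0.0992, 0.0014, -0.0169] [213, 204, 70]
16 [0.0978, 0.0014, -0.0177] [213, 206, 73]
20 [0.097, 0.0014, -0.0165] [214, 209, 75]
24 [0.0956, 0.0014, -0.0175] [214, 204, 73]
28 [0.0944, 0.0014, -0.0178] [215, 204, 74]
32 [0.0936, 0.0014, -0.0161] [215, 205, 74]
36 [0.0922, 0.0014, -0.017] [215, 208, 75]
40 [0.091, 0.0014, -0.0169] [215, 206, 71]
44 [0.09, 0.0014, -0.0162] [216, 210, 75]
48 [0.0886, 0.0014, -0.0172] [216, 210, 75]
52 [0.0874, 0.0014, -0.0168] [219, 213, 76]
56 [0.0871, 0.0014, -0.0118] [79, 56, 20]
60 [0.0861, 0.0014, -0.0104] [219, 185, 61]
64 [0.0848, 0.0014, -0.0098] [217, 203, 69]
68 [0.0834, 0.0014, -0.0106] [217, 203, 72]
72 [0.082, 0.0014, -0.0108] [218, 203, 73]
76 [0.0807, 0.0014, -0.0104] [218, 202, 70]
80 [0.0794, 0.0014, -0.0098] [218, 201, 73]
84 [0.0779, 0.0014, -0.0116] [218, 200, 73]
88 [0.0766, 0.0014, -0.0104] [221, 201, 70]
92 [0.0751, 0.0014, -0.0111] [70, 116, 170]
96 [0.0739, 0.0014, -0.009] [73, 117, 170]
100 [0.0725, 0.0014, -0.0092] [73, 117, 169]
104 [0.071, 0.0014, -0.0099] [72, 117, 170]
108 [0.0696, 0.0014, -0.0095] [71, 118, 169]
112 [0.0681, 0.0014, -0.0102] [70, 116, 170]
116 [0.0666, 0.0014, -0.0099] [69, 116, 169]
```

View pics/w4.png

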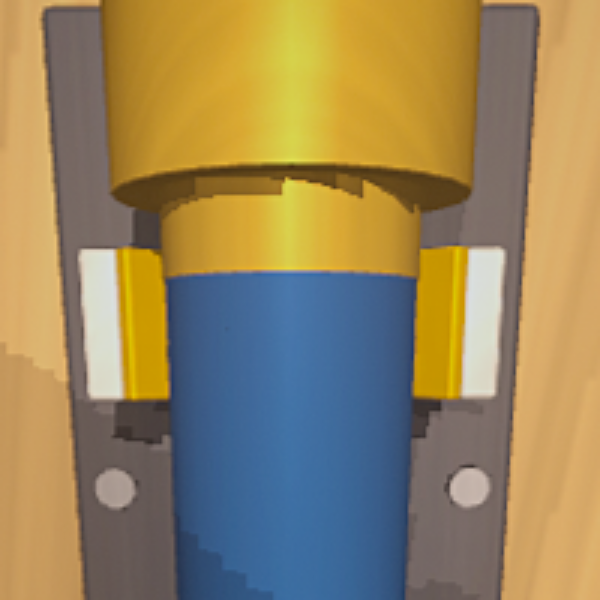

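The mouth sits about 11.3 mm past the blue/brass edge (11 mm expected when home), so the tube has reached the stop. Next I press down.

>>> move_arm(offset=[[0,0,0.05],[0,0,0.05],[0,0,0.05],[0,0,0],[0,0,0]], twist=[[0,0,0],[0,0,0],[0,0,0],[0,0,0],[0,0,0]], grip=[0,0,0,0,0])

```text
time: 9.25
ee_pos: [0.5307, -0.1927, 0.0629]
tcp_rot: [179.9, 0.3, 97.6]
wrist_force: [0.7, -8.5, 1.1]
opening: 0.0335
grasp_force: 80.9
```

>>> move_arm(offset=[[0,0,0.05],[0,0,0.05],[0,0,0],[0,0,0]], twist=[[0,0,0],[0,0,0],[0,0,0],[0,0,0]], grip=[0,0,0,0])

```text
time: 9.65
ee_pos: [0.5309, -0.1926, 0.0626]
tcp_rot: [179.9, 0.3, 97.6]
wrist_force: [-1.9, -7.3, 6.6]
opening: 0.0336
grasp_force: 81.4
```

>>> move_arm(offset=[[0,-0.04,0.06],[0,0,0.06],[0,0,0],[0,0,0],[0,0,0]], twist=[[0,0,0],[0,0,0],[0,0,0],[0,0,0],[0,0,0]], grip=[0,0,0,0,0])

```text
time: 10.15
ee_pos: [0.5309, -0.1926, 0.0625]
tcp_rot: [179.8, 0.3, 97.6]
wrist_force: [-2.7, -4.9, 13.6]
opening: 0.0337
grasp_force: 82.4
```

```bash
python3 - <<'E'
from t import *
w=shot('wrist'); P=cloud(w); o=w['obs']; print(o['time'],o['ee_pos'],o['tcp_rot'],o['wrist_force'],o['torque'])
h=cv2.cvtColor(w['color'],cv2.COLOR_RGB2HSV); L=(P-o['ee_pos'])@R.from_euler('xyz',o['tcp_rot'],degrees=True).as_matrix()
m=(h[...,1]>100)&(h[...,0]>95)&(h[...,0]<125)&(abs(L[...,1])<.025)&(abs(L[...,2])<.03)&(L[...,0]>.02)&(L[...,0]<.08)
s=axisfit(P[m]); print(s); a=s[1]; y=np.radians(97.76); print('angle to jig',np.arccos(a@[np.cos(y),np.sin(y),0]))
c=h[:120,318,0]; v=np.where(m[:,318])[0].min(); k=L[:v,318]; j=np.where(k[:,2]<-.0145)[0].max(); print('mouth - blue edge', k[j,0]-L[v,318,0])
E
```

```text
10.15 [ 0.53088027 -0.19262562  0.06248966] [179.82398822   0.30801802  97.64781236] [-2.65685307 -4.92242826 13.59919106] [-0.97391892  0.62651581  0.20860599]
(array([ 0.52480303, -0.14238083,  0.05493951]), array([-1.34585845e-01,  9.90901870e-01, -3.65648376e-04]), array([-0.03023996,  0.02489181]), np.float64(97.73467251276794), np.float64(-0.02095010919088777), np.float64(0.0003120056566458043))
angle to jig 0.0005736769165357215
mouth - blue edge 0.011386112155846992
```

```bash
python3 -c "
from h import *
print(bot.job_done())"
```

```text
the job is handed in; nothing more can be done
None
```

I handed the job in with the kaleidoscope home in the cup, held in the gripper and pressed into the V with about 15 N. My last check put it level at 55 mm, within 0.001 rad of the groove, but the program gave no verdict.

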